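# Park the tube tray under the sampler needle and hold a tube tipped for a clot check

## Robot

A 7-joint arm with a two-finger parallel gripper is mounted at the origin on the work surface. World frame = base frame: x ahead of the robot, y to its left, z up, the work surface at z = 0. Lengths are in m, angles in rad, forces in N, time in s.
With the tool pointing down it reaches from about 0.425 to 0.95 m from the base axis. Payload 4.7 kg.
Tool frame: the origin (TCP) lies between the finger pads; the fingertips stand 22 mm ahead of it and the grasp point (between the pads) lies 3 mm ahead of it; z points along the fingers, y is the line along which they close (so a half turn about z gives the same grasp; the last joint's range is limited). The gripper opens to 85 mm and grips with 20 to 120 N. Pads are 22 mm wide; open, the fingers measure 114 mm over their backs; the gripper's body (76 mm by 85 mm) begins 54 mm behind the grasp point. The pads swing forward as they close: fully open they stand 13 mm farther back than shut.
Start: joints at [-1.258, 0.469, -0.049, 1.532, 0.024, 1.141, -0.082], TCP at [0.226, 0.636, 0.253] pointing down, gripper open.
Joint ranges: [-2.59, 2.59], [-0.33, 1.99], [-1.39, 1.29], [0.1, 2.45], [-1.04, 4.18], [0.21, 1.99], [-2.66, 2.66]. Speed limits (rad/s): [2.57, 2.57, 3.14, 3.14, 3.14, 3.14, 3.14].

## Interface

Orientations are given as [roll, pitch, yaw] about the fixed x, y, z axes, in that order (R = Rz(yaw) Ry(pitch) Rx(roll)).
In Python, from bench import arm gives the robot as it stands. The module is installed in compiled form; this text tells all that it offers.
- The arm moves only by the tool step_arm, never from a script. Its argument "rows" is a list that holds one entry, the list of rows, each a list of 4 numbers: the shift along the tool's x, y, z in m, then the turn about the tool's z in units of 6 degrees (1.0 is 6 degrees). In form: [[[dx, dy, dz, spin], ...]]. A call has 1 to 12 rows; each row is the pose to reach, as a shift and turn from the pose commanded when the call began, along the tool's axes at that moment; what a row does not reach only later rows make up. A row lasts 1/8 s, in which the tool goes at most 62.5 mm and 10.7 degrees, less where a joint would pass 70% of its speed; a pose out of reach is approached as far as the arm can. A call with a gripper value outside its range is refused whole. "grip" is the finger opening in m, from 0 to 0.0854, set as the call begins (left out, the last holds). The fingers move at their own pace and stop on an object; the grip force is fixed at half the most. Time passes only in rows, so rows that repeat a pose let the fingers close. It gives the time, the measured TCP pose, the force, the opening and the grip force at its end, in the units of the state.
- arm.get_state(): the state, without advancing time (a new reading comes with each control period).
- arm.snapshot(name): name is "side" or "top" or "wrist"; returns the picture (420x560x3 uint8, red, green, blue); there is no depth.
- arm.camera_model(name): a dict with "vertical_fov" (degrees; the focal length in pixels is half the picture's height over the tangent of half this angle, whatever the lens; pixels are square), "cx", "cy" (the principal point, pixels), "origin" and "rotation" of the camera in the world. Camera axes: x right, y down, z forward; pixel columns grow to the right and rows downward; lengths in m; the calibration is good to about 2 mm. A picture is of the moment at which its call begins: read the wrist's pose just before it. camera_model takes no time and is no camera call; for the wrist camera it gives the pose at the moment of the call.
- arm.hand_in(): hands the job in; it is judged then, once.
Trained networks look in the newest picture that a camera, given by its name, has taken for a name from the list of things; names that differ only in an ending like _2 or _b are one class to them, and where a whole thing is asked for, a point or a joint stands for the part that bears it (a point fixed in the world has none). Each returns a list of dicts, best first, with "score" (0 to 1); they miss things now and then, are a little off and sometimes report something else, mostly with a low value. They report only what shows in the picture. A call takes as long as a camera call.
- arm.spot_in(label, camera): "extent" ([left, top, right, bottom] in pixels, round what is visible of it).
- arm.cut_out(label, camera): "mask" (420x560 bool, what is visible of it) and "extent" ([left, top, right, bottom] in pixels, round what is visible of it).
- arm.tip_of(label, camera): "uv" ([column, row] in pixels: a listed point, or the origin of a listed thing).
The state is a dict: "t": time; "q": joint angles; "qd": joint speeds; "effort": joint torques, N m; "ee_pos": TCP position; "tool_rot": TCP orientation; "wrist_force": force on the tool from outside, world axes, zero at the start; "ft_torque": the same for the moment, N m; "gripper_width": finger opening in m; "grasp_force": force on a finger pad.
Only numpy, scipy, OpenCV 4.12 (cv2) and the standard library are available. Lean on these libraries where they do the work, as an engineer would, in place of code of your own. Each camera call takes 0.05 s, during which the arm holds its last target. There are 200 camera calls.

## Task

Slide the loose tube tray along its track by its upright grip until the middle of its wash cup is straight under the sampler's needle tip, and only then draw the taller of the two tubes up out of its well. Tip that tube to about 45 degrees, capped end uppermost, for a clot check, and finish while still holding it so in the gripper, in the air touching nothing else, with its foot at least 10 cm above the bench. Leave the short tube in its well, the cup under the needle, the needle stand unknocked and the other things on the bench where they are.

Things in the scene. Friction and masses are not known exactly. Their poses are not given: they have to be found in the camera images.
- track: Fixed track on the bench: a 540 mm long steel plate 4 mm thick (its top at height 4 mm) between two grey rails, 106 mm wide over the rails, 18 mm high. Origin on the bench at its centre; y runs along the track, x across it (away from the robot), z up.
- stand: Fixed needle stand at the far side of the track: white column 36 x 24 mm, 225 mm high, carrying a 16 mm wide aluminium arm (underside 187 mm, top 205 mm above the bench) which reaches 100 mm along the stand's -x over the track's middle line and carries the needle. Origin on the bench near the column's foot; axes parallel to the track's.
- needle_tip (a point): Lower tip of the 4 mm thick needle pointing straight down, 142 mm above the bench over the middle line of the track.
- tray: Loose aluminium tray, 0.55 to 0.9 kg, slab 82 x 340 x 10 mm, lying on the track plate between the rails (2 mm play each side), sliding with dry friction of 3 to 9 N. Origin at the middle of its underside; y along its length and the track's y. At y = -30 to +100 mm stands a block 50 mm wide, top 58 mm above the underside, with two wells 17 mm wide, 48 mm deep, at y = 0 and +70 mm.
- wash_cup (a point): Centre of the mouth of the tray's white wash cup, at tray y = -140 mm: a slim round post 32 mm wide at its top with a 20 mm bore, mouth 124 mm above the bench, so it passes below the needle tip. At the start it lies 80 to 180 mm short of the needle: slide the tray towards the track's +y.
- tray_grip (a point): Grasp point of the tray's black upright grip, at tray y = +145 mm: a plate 30 mm along the tray's x, 12 mm thick along its y, standing up to 94 mm above the bench. This point is on its middle line, 69 mm above the bench (25 mm below its top).
- tall_tube_centre (a point): Middle of the taller tube (half-way up): 112 mm long in all, clear body 15 mm in diameter, blue cap 18 mm in diameter and 24 mm long; 24 to 42 g, loose. It stands in either one of the tray's two wells with 48 mm of its length inside (its top is 126 mm above the bench). z runs along the tube towards the cap.
- tall_tube_cap (a point): Middle of the taller tube's cap, on its axis 12 mm below its top: where to grasp it.
- tall_tube_foot (a point): Centre of the lower end of the taller tube.
- tall_tube: The taller tube as a body; origin at its lower end, z towards the cap.
- short_tube: The shorter tube as a body; origin at its lower end, z towards the cap.
- short_tube_centre (a point): Middle of the shorter tube, alike but 82 mm long, standing in the other well (its top is 96 mm above the bench). To be left in its well.
- rack: Bystander: steel block rack 80 x 160 x 45 mm with eight capped tubes standing in it, 92 mm high in all; origin at the middle of its underside.
- jar: Bystander: closed jar, 64 mm in diameter, 85 mm high; origin at the middle of its underside.
- tip_box: Bystander: box of pipette tips 87 x 122 x 65 mm; origin at the middle of its underside.

How it is judged:
On the way, in this order (a step that is already met when the one before it is completed fails the run):
1. the wash cup is under the needle tip while the tall tube is still in its well, the tray at rest (horizontal distance between wash_cup and needle_tip below 0.006 m and z of tall_tube_foot in the frame of tray below 0.02 m and linear speed of tray below 0.01 m/s), for 0.3 s.
2. the tall tube is drawn clear of its well (z of tall_tube_foot in the frame of tray above 0.062 m and contact force between the fingers and tall_tube above 0.3 N), for 0.2 s.
At the end, for the whole second after the job is handed in: The gripper holds the tall tube still, tilted 30 to 60 degrees from upright with its cap end uppermost, its foot at least 100 mm above the bench and touching nothing but the fingers; the wash cup's middle is within 6 mm (horizontally) of the needle tip; the short tube stands in its well (horizontal distance between wash_cup and needle_tip below 0.006 m and angle between tall_tube_centre's own z axis and vertical between 0.52 and 1.05 rad and height (world z) of tall_tube_foot above 0.1 m and contact force between the fingers and tall_tube above 0.3 N and linear speed of tall_tube below 0.05 m/s and contact force between tall_tube and tray below 0.1 N and contact force between tall_tube and stand below 0.1 N and contact force between tall_tube and rack below 0.1 N and contact force between tall_tube and jar below 0.1 N and contact force between tall_tube and tip_box below 0.1 N and contact force between tall_tube and short_tube below 0.1 N and z of short_tube_centre in the frame of tray below 0.06 m and angle between short_tube_centre's own z axis and vertical below 0.2 rad and linear speed of tray below 0.01 m/s); the arm keeps its last pose, push and grip.
It fails at once if a bystander is moved more than 30 mm (distance of any of rack, jar, tip_box from where it was at the start of the episode above 0.03 m).
It fails at once if the needle stand is knocked (more than 5 N) (contact force between stand and the arm above 5 N or contact force between stand and the fingers above 5 N or contact force between stand and tall_tube above 5 N or contact force between stand and tray above 5 N).
It fails at once if the short tube leaves its well (z of short_tube_centre in the frame of tray above 0.085 m).
It also fails if it takes over 56 s, if anything falls off the work surface, if the arm or the gripper's body presses on something with over 40 N, if the wrist force passes 120 N, or if a joint passes its speed limit or range.

## Working session

There is one attempt and no reset: what is moved stays moved. The work goes in short steps, Python scripts to look and compute and a tool call to move; the robot and the scene stay as the last step left them, time stands still between calls to the robot, and variables do not carry over. Pictures are saved under pics/ and viewed, at most 10 in all, crops included, and the job is handed in when it is done.

Besides the shell and the picture viewer there is one more tool, called after "Emit:" by a JSON object that holds its "method" and its "body". step_arm: Moves the arm, as the interface text tells. Its arguments: {"type":"object","properties":{"rows":{"type":"array"},"grip":{"type":"number"}},"required":["rows"]}

```bash
mkdir -p pics
cat > h.py <<'E'
import numpy as np, cv2
from bench import arm
from scipy.spatial.transform import Rotation as Ro
def model(c):
    m=arm.camera_model(c); f=210/np.tan(np.radians(m["vertical_fov"])/2)
    return f,m["cx"],m["cy"],np.array(m["origin"]),np.array(m["rotation"])
def ray(c,uv,m=None):
    f,cx,cy,o,R=m or model(c); return o,R@np.array([(uv[0]-cx)/f,(uv[1]-cy)/f,1.])
def atz(c,uv,z,m=None):
    o,d=ray(c,uv,m); return o+d*(z-o[2])/d[2]
def proj(c,p,m=None):
    f,cx,cy,o,R=m or model(c); q=R.T@(np.array(p)-o); return [cx+f*q[0]/q[2],cy+f*q[1]/q[2]]
def tri(u1,u2,c1="side",c2="top"):
    o1,d1=ray(c1,u1);o2,d2=ray(c2,u2)
    A=np.c_[d1,-d2]; s=np.linalg.lstsq(A,o2-o1,rcond=None)[0]
    a=o1+s[0]*d1;b=o2+s[1]*d2; return (a+b)/2,np.linalg.norm(a-b)
Z=dict(needle_tip=.142,wash_cup=.124,tray_grip=.069,tall_tube_cap=.114,tall_tube_centre=.070,short_tube_centre=.055,track=0,stand=0,rack=0,jar=0,tip_box=0,tray=.004)
E
python3 - <<'E'
from h import *
np.set_printoptions(precision=4,suppress=True)
s=arm.get_state();print(s["ee_pos"],s["tool_rot"],s["t"],s["gripper_width"])
for c in("side","top"):
    cv2.imwrite(f"pics/{c}0.png",arm.snapshot(c)[:,:,::-1]);m=model(c);print(c,m[0],m[3],m[4][:,2])
uv={}
for n in Z:
    for c in("side","top"):
        r=arm.tip_of(n,c)
        if r: uv[n,c]=r[0]["uv"];print(n,c,np.array(r[0]["uv"]),round(r[0]["score"],2),atz(c,r[0]["uv"],Z[n]))
    if (n,"side") in uv and (n,"top") in uv: print("   tri",*tri(uv[n,"side"],uv[n,"top"]))
E
```

```text
[0.226  0.6354 0.2522] [-3.1396  0.0001  2.7998] 0.0 0.08546482051798063Traceback (most recent call last):
  File "<stdin>", line 5, in <module>
IndexError: too many indices for array: array is 1-dimensional, but 2 were indexed
```

```bash
sed -i 's/np.array(m\["rotation"\])$/rot(m["rotation"])/' h.py
cat >> h.py <<'E'
def rot(r):
    r=np.array(r); assert r.shape==(3,),r
    return Ro.from_euler("xyz",r).as_matrix()
E
python3 - <<'E'
from h import *
np.set_printoptions(precision=4,suppress=True)
uv={}
for c in("side","top"):
    cv2.imwrite(f"pics/{c}0.png",arm.snapshot(c)[:,:,::-1]);m=model(c);print(c,m[0],m[3],m[4][:,2])
for n in Z:
    for c in("side","top"):
        r=arm.tip_of(n,c)
        if r: uv[n,c]=r[0]["uv"];print(n,c,np.array(r[0]["uv"]),round(r[0]["score"],2),atz(c,r[0]["uv"],Z[n]))
    if (n,"side") in uv and (n,"top") in uv: print("   tri",*tri(uv[n,"side"],uv[n,"top"]))
E
```

```text
side 419.23315445989647 [ 0.0614 -0.6362  0.7794] [ 0.4682  0.5834 -0.6636]
top 505.7697813418575 [ 0.399  -0.0363  1.5844] [ 0.0944 -0.0053 -0.9955]
needle_tip side [293.3 222.8] 0.61 [ 0.5143 -0.1156  0.142 ]
wash_cup side [337.9 264.3] 0.73 [ 0.5147 -0.2568  0.124 ]
wash_cup top [351.5 212.1] 0.6 [ 0.5205 -0.2516  0.124 ]
   tri [ 0.5207 -0.2525  0.116 ] 0.0011340635373179285
tray_grip side [252.  214.1] 0.93 [0.5072 0.0373 0.069 ]
tray_grip top [253.4 220. ] 0.91 [0.5049 0.0355 0.069 ]
   tri [0.5052 0.0351 0.0716] 0.0009211864534232451
tall_tube_cap side [290.7 233.5] 0.65 [ 0.5063 -0.1161  0.114 ]
tall_tube_centre side [295.2 243.9] 0.7 [ 0.5209 -0.1153  0.07  ]
short_tube_centre side [273.  231.9] 0.5 [ 0.5159 -0.0371  0.055 ]
track side [268.9 243.9] 0.68 [ 0.5143 -0.0198  0.    ]
track top [379.8 284.1] 0.75 [ 0.3054 -0.3519  0.    ]
   tri [ 0.323  -0.2843  0.3329] 0.004970548786785787
stand side [322.3 244.8] 0.65 [ 0.6175 -0.1117  0.    ]
rack side [272.8 163.3] 0.58 [0.7506 0.2592 0.    ]
rack top [179.6 143.5] 0.64 [0.7567 0.2716 0.    ]
   tri [ 0.7602  0.2734 -0.0119] 0.0019973123324532782
jar side [149.9 210.5] 0.93 [ 0.3378  0.3045 -0.    ]
jar top [169.3 279.5] 0.77 [0.3281 0.301  0.    ]
   tri [0.332 0.298 0.007] 0.007640102163370374
tip_box side [291.8 394.5] 0.83 [ 0.3013 -0.3594  0.    ]
tip_box top [381.  285.1] 0.63 [ 0.3023 -0.3556  0.    ]
   tri [ 0.3025 -0.3571 -0.0056] 0.001274037556366394
tray side [294.7 263.9] 0.67 [ 0.5178 -0.1179  0.004 ]
tray top [301.3 217.9] 0.56 [ 0.5142 -0.1115  0.004 ]
   tri [ 0.5172 -0.1136  0.0002] 0.006629763960464626
```

View pics/top0.png

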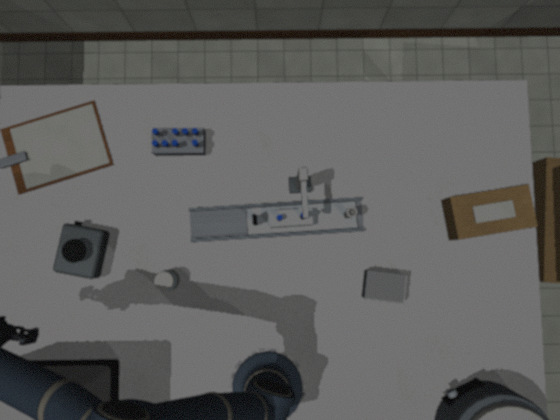

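View pics/side0.png

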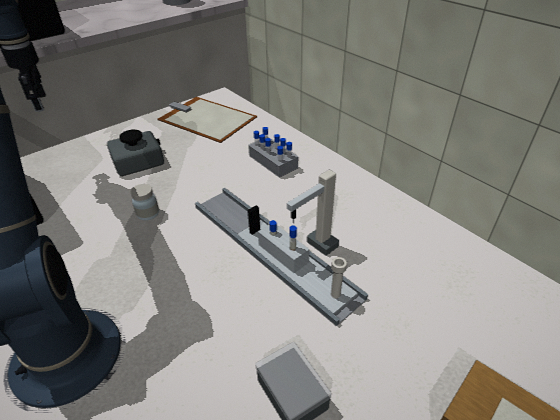

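Run:
```python
from h import *
np.set_printoptions(precision=4,suppress=True)
a=cv2.imread("pics/side0.png")[165:325,195:370];b=cv2.imread("pics/top0.png")[160:245,185:370]
a=cv2.resize(a,None,fx=3.6,fy=3.6,interpolation=cv2.INTER_CUBIC)
cv2.imwrite("pics/sidez.png",a)
b=cv2.resize(b,None,fx=4.2,fy=4.2,interpolation=cv2.INTER_CUBIC);cv2.imwrite("pics/topz.png",np.clip(b*1.8,0,255).astype(np.uint8))
for c in("side","top"):
    for n,z in(("track",.018),("stand",0),("tall_tube",0),("short_tube",0)):
        r=arm.cut_out(n,c)
        if r:
            print(c,n,r[0]["score"],r[0]["extent"])
            if n=="track":
                k=cv2.findContours(r[0]["mask"].astype(np.uint8),0,1)[0];k=max(k,key=cv2.contourArea)
                p=np.array([atz(c,x[0],z)[:2] for x in k],np.float32);print(cv2.minAreaRect(p))
```

```text
side track 0.77 [195.9, 185.0, 366.1, 324.1]
((0.5037192702293396, -0.038673222064971924), (0.11843772977590561, 0.5445866584777832), 3.101125717163086)
side stand 0.86 [287.2, 168.7, 338.1, 254.2]
side tall_tube 0.68 [289.0, 223.5, 297.8, 245.6]
side short_tube 0.31 [193.2, 188.1, 369.4, 326.8]
top track 0.56 [188.1, 197.0, 361.8, 240.7]
((0.5105907320976257, -0.03248289227485657), (0.10901029407978058, 0.5371425747871399), 3.0819785594940186)
top stand 0.56 [289.2, 171.3, 308.6, 221.3]
```

View pics/sidez.png

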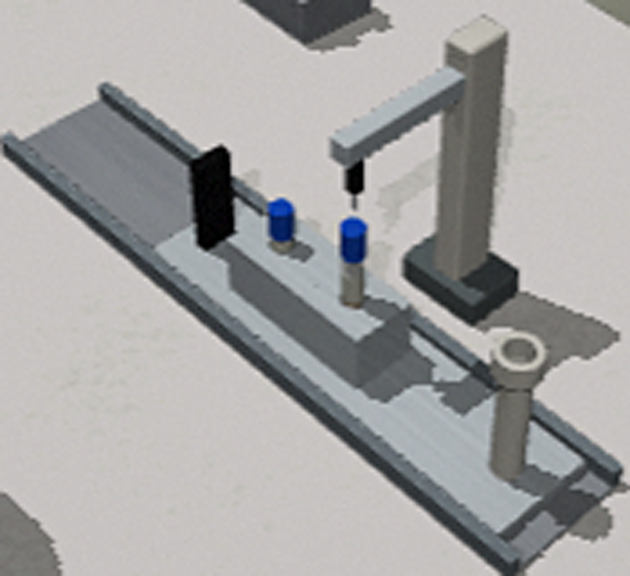

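View pics/topz.png

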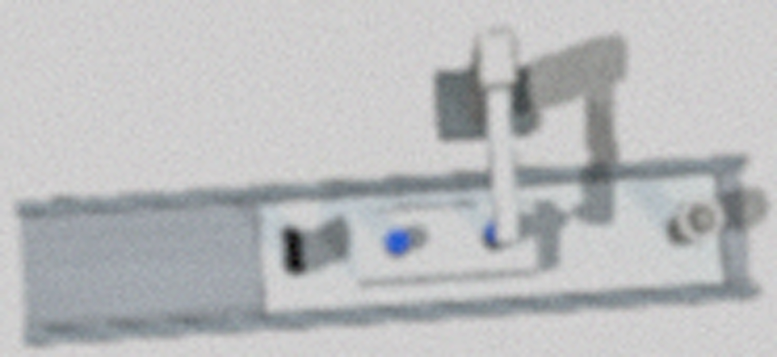

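Emit:
{"method": "step_arm", "body": {"rows": [[[-0.039, -0.039, 0, -0.3], [-0.077, -0.079, 0, -0.6], [-0.116, -0.118, 0, -1.0], [-0.155, -0.157, 0, -1.3], [-0.193, -0.197, 0, -1.6], [-0.232, -0.236, 0, -2.0], [-0.271, -0.275, 0, -2.3], [-0.309, -0.315, 0, -2.6], [-0.348, -0.354, 0, -3.0], [-0.387, -0.393, 0, -3.4], [-0.426, -0.433, 0, -3.78], [-0.464, -0.472, 0, -3.78]]], "grip": 0.036}}

```text
t: 3.25
ee_pos: [0.5058, 0.0341, 0.2537]
tool_rot: [3.141, 0.001, -3.087]
wrist_force: [0.1, 1.5, -0.1]
gripper_width: 0.0362
grasp_force: 0.0
```

Emit:
{"method": "step_arm", "body": {"rows": [[[0, 0, 0, 0], [0, 0, 0, 0]]]}}

```text
t: 3.5
ee_pos: [0.505, 0.0364, 0.2532]
tool_rot: [3.141, -0.0, -3.087]
wrist_force: [-0.2, 0.5, -0.1]
gripper_width: 0.0361
grasp_force: 0.0
```

Run:
```python
from h import *
np.set_printoptions(precision=4,suppress=True)
m=model("wrist");im=arm.snapshot("wrist");cv2.imwrite("pics/w1.png",im[:,:,::-1])
for n,z in(("tray_grip",.069),("tall_tube_cap",.114),("short_tube_centre",.055),("wash_cup",.124),("needle_tip",.142)):
    r=arm.tip_of(n,"wrist")
    for q in r[:1]:print(n,q["uv"],q["score"],atz("wrist",q["uv"],z,m))
r=arm.cut_out("tray_grip","wrist");print([(q["score"],q["extent"]) for q in r])
print(arm.get_state()["ee_pos"])
```

```text
tray_grip [277.8, 188.8] 0.64 [0.5077 0.0296 0.069 ]
tall_tube_cap [115.1, 197.7] 0.77 [ 0.5113 -0.1138  0.114 ]
short_tube_centre [210.3, 184.7] 0.55 [ 0.5106 -0.0432  0.055 ]
needle_tip [211.8, 184.8] 0.73 [ 0.4878 -0.0214  0.142 ]
[(0.7, [0.0, 139.3, 304.1, 209.4])]
[0.505  0.0366 0.2533]
```

View pics/w1.png

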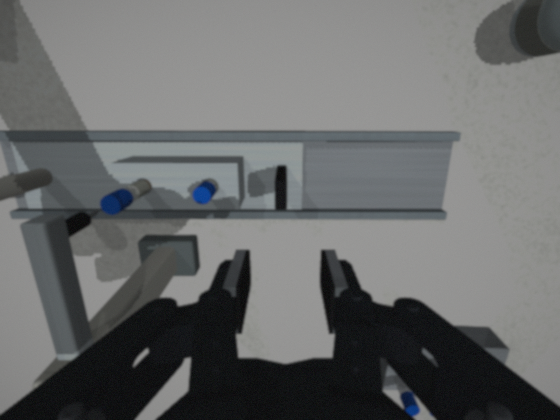

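Emit:
{"method": "step_arm", "body": {"rows": [[[-0.001, -0.003, 0.03, 0], [-0.001, -0.003, 0.06, 0], [-0.001, -0.003, 0.09, 0], [-0.001, -0.003, 0.115, 0], [-0.001, -0.003, 0.135, 0], [-0.001, -0.003, 0.15, 0], [-0.001, -0.003, 0.16, 0], [-0.001, -0.003, 0.17, 0], [-0.001, -0.003, 0.175, 0], [-0.001, -0.003, 0.175, 0]]]}}

```text
t: 5.1
ee_pos: [0.5064, 0.0328, 0.0782]
tool_rot: [3.142, -0.0, -3.088]
wrist_force: [0.7, 0.5, -0.4]
gripper_width: 0.0358
grasp_force: 0.0
```

Emit:
{"method": "step_arm", "body": {"rows": [[[0, 0, 0, 0], [0, 0, 0, 0], [0, 0, 0, 0], [0, 0, 0, 0], [0, 0, 0, 0]]], "grip": 0.005}}

```text
t: 5.72
ee_pos: [0.5068, 0.0327, 0.0788]
tool_rot: [3.141, 0.001, -3.088]
wrist_force: [0.4, -0.9, 5.6]
gripper_width: 0.0118
grasp_force: 59.5
```

Emit:
{"method": "step_arm", "body": {"rows": [[[0, 0.006, 0, 0], [0, 0.016, 0, 0], [0, 0.028, 0, 0], [0, 0.04, 0, 0], [0, 0.052, 0, 0], [0, 0.064, 0, 0], [0, 0.076, 0, 0], [0, 0.088, 0, 0], [0, 0.1, 0, 0], [0, 0.112, 0, 0], [0, 0.124, 0, 0], [0, 0.131, 0, 0]]]}}

```text
t: 7.22
ee_pos: [0.5001, 0.1614, 0.0788]
tool_rot: [-3.139, 0.001, -3.089]
wrist_force: [0.4, -7.9, 6.3]
gripper_width: 0.0114
grasp_force: 59.9
```

Emit:
{"method": "step_arm", "body": {"rows": [[[0, 0.002, 0, 0], [0, 0.002, 0, 0], [0, 0.002, 0, 0], [0, 0.002, 0, 0]]]}}

```text
t: 7.72
ee_pos: [0.5, 0.1634, 0.0788]
tool_rot: [-3.14, 0.001, -3.089]
wrist_force: [0.6, -5.5, 6.8]
gripper_width: 0.0114
grasp_force: 59.9
```

Run:
```python
from h import *
np.set_printoptions(precision=4,suppress=True)
S=arm.get_state();print(S["ee_pos"],S["tool_rot"])
d=np.array([-.054,.9985]);n=np.array([.9985,.054])
for k in range(2):
  for c in("side","top"):
    im=arm.snapshot(c)
    if k==0:cv2.imwrite(f"pics/{c}2.png",im[:,:,::-1])
    for q,z in(("wash_cup",.124),("needle_tip",.142),("tray_grip",.069),("tall_tube_cap",.114),("short_tube_centre",.055)):
        r=arm.tip_of(q,c)
        if r:p=atz(c,r[0]["uv"],z);print(c,q,np.array(r[0]["uv"]),round(r[0]["score"],2),p)
a=cv2.imread("pics/side2.png")[180:260,230:350];cv2.imwrite("pics/side2z.png",cv2.resize(a,None,fx=6,fy=6,interpolation=cv2.INTER_CUBIC))
```

```text
[0.5    0.1634 0.0788] [-3.1395  0.001  -3.089 ]
side wash_cup [295.9 232.1] 0.92 [ 0.5114 -0.1281  0.124 ]
side needle_tip [294.4 223.6] 0.64 [ 0.5145 -0.1192  0.142 ]
side tray_grip [222.2 191.3] 0.73 [0.5012 0.1659 0.069 ]
side tall_tube_cap [255.7 208. ] 0.51 [0.4992 0.0069 0.114 ]
side short_tube_centre [240.5 207.4] 0.51 [0.5087 0.0921 0.055 ]
top tray_grip [207.2 225.3] 0.75 [0.4908 0.1741 0.069 ]
top tall_tube_cap [258.2 212.9] 0.6 [0.5224 0.0192 0.114 ]
top short_tube_centre [236.4 221.6] 0.49 [0.5017 0.0877 0.055 ]
side wash_cup [296.9 232.9] 0.58 [ 0.5114 -0.1315  0.124 ]
side needle_tip [293.  223.2] 0.8 [ 0.5129 -0.1162  0.142 ]
side tray_grip [223.3 190.9] 0.72 [0.5044 0.1654 0.069 ]
side tall_tube_cap [256.5 205.4] 0.49 [0.5066 0.0134 0.114 ]
side short_tube_centre [239.6 207.5] 0.53 [0.5066 0.0934 0.055 ]
top wash_cup [308.1 216.5] 0.86 [ 0.5093 -0.1256  0.124 ]
top tray_grip [308.8 215.9] 0.66 [ 0.5152 -0.1311  0.069 ]
top tall_tube_cap [273.  219.1] 0.71 [ 0.5037 -0.0237  0.114 ]
top short_tube_centre [236.2 217.6] 0.48 [0.5139 0.0882 0.055 ]
```

View pics/side2z.png

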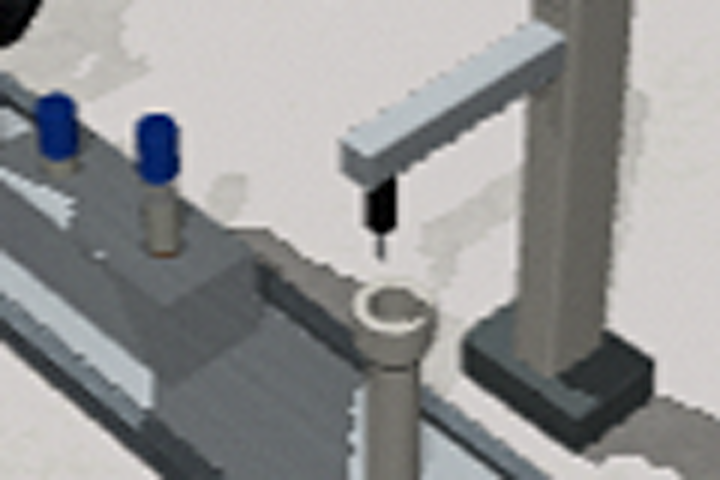

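Run:
```python
from h import *
np.set_printoptions(precision=4,suppress=True)
nt=atz("side",(293.5,222.9),.142);cp=atz("side",(295.8,231.1),.124);print(nt,cp)
print("goal px",proj("side",[*nt[:2],.124]),"px per 5mm",proj("side",[nt[0]-.00027,nt[1]+.005,.124]))
def outline(p):return np.array([proj("side",[p[0]+.016*np.cos(t),p[1]+.016*np.sin(t),.124]) for t in np.linspace(0,6.28,60)])
for p in(cp,nt):
    o=(outline(p)-[230,180])*6;print(o.min(0),o.max(0))
im=cv2.imread("pics/top2.png")[165:235,270:335];cv2.imwrite("pics/top2z.png",np.clip(cv2.resize(im,None,fx=8,fy=8,interpolation=cv2.INTER_CUBIC)*1.5,0,255).astype(np.uint8))
for z,x in((.196,nt[0]),(.196,nt[0]+.05),(.124,nt[0])):print("top px",(np.array(proj("top",[x,nt[1],z]))-[270,165])*8)
```

```text
[ 0.5144 -0.1162  0.142 ] [ 0.5134 -0.1255  0.124 ]
goal px [np.float64(293.4589905477147), np.float64(228.7320220191009)] px per 5mm [np.float64(291.93188905957413), np.float64(227.63066391786293)]
[352.1846 277.4222] [437.4523 336.5088]
[338.4061 263.5697] [423.1285 321.9317]
top px [289.8259 381.4721]
top px [287.2521 237.2955]
top px [278.6805 398.088 ]
```

View pics/top2z.png

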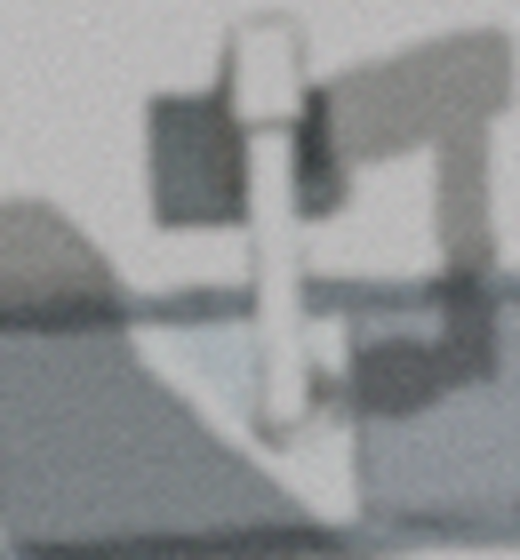

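Emit:
{"method": "step_arm", "body": {"rows": [[[0, 0.003, 0, 0], [0, 0.006, 0, 0], [0, 0.008, 0, 0], [0, 0.008, 0, 0], [0, 0.008, 0, 0]]]}}

```text
t: 9.55
ee_pos: [0.4996, 0.1709, 0.0788]
tool_rot: [-3.139, 0.001, -3.09]
wrist_force: [0.6, -7.2, 6.7]
gripper_width: 0.0115
grasp_force: 59.9
```

Run:
```python
from h import *
np.set_printoptions(precision=4,suppress=True)
S=arm.get_state();print(S["ee_pos"],S["tool_rot"],S["wrist_force"])
ims=[];C=[];N=[]
for k in range(6):
    ims.append(arm.snapshot("side").astype(float))
    for q,z,L in(("wash_cup",.124,C),("needle_tip",.142,N)):
        r=arm.tip_of(q,"side")
        if r and r[0]["score"]>.4:L.append([*r[0]["uv"],*atz("side",r[0]["uv"],z)[:2]])
print(np.array(C));print(np.array(N))
im=np.mean(ims,0)[:,:,::-1];cv2.imwrite("pics/s3.png",im)
a=cv2.resize(im[195:255,260:330],None,fx=10,fy=10,interpolation=cv2.INTER_CUBIC)[:600]
cv2.imwrite("pics/s3z.png",a)
nt=atz("side",(293.5,222.9),.142)
for dy in(0,-.003,.003):
    o=(np.array([proj("side",[nt[0]-.054*dy+.016*np.cos(t),nt[1]+dy+.016*np.sin(t),.124]) for t in np.linspace(0,6.28,60)])-[260,195])*10+4.5;print(dy,o.min(0),o.max(0))
```

```text
[0.4996 0.1709 0.0788] [-3.1391  0.0009 -3.0896] [ 0.6245 -7.22    6.7085]
[[292.5    229.7      0.5107  -0.1172]
 [290.3    231.       0.5042  -0.1172]
 [293.9    229.3      0.514   -0.1182]
 [292.2    228.8      0.5121  -0.1145]
 [293.1    229.5      0.5122  -0.1176]
 [291.6    229.9      0.5087  -0.1164]]
[[291.2    222.7      0.5109  -0.1123]
 [293.5    221.1      0.5183  -0.1117]
 [292.9    220.5      0.5186  -0.1093]
 [291.1    221.2      0.514   -0.1084]
 [291.9    224.3      0.5087  -0.1174]]
0 [268.5101 293.7829] [409.7142 391.0529]
-0.003 [277.5893 300.2558] [419.0531 397.8649]
0.003 [259.4629 287.3325] [400.4082 384.2651][ WARN:0@9.046] global loadsave.cpp:1063 imwrite_ Unsupported depth image for selected encoder is fallbacked to CV_8U.
```

View pics/s3z.png

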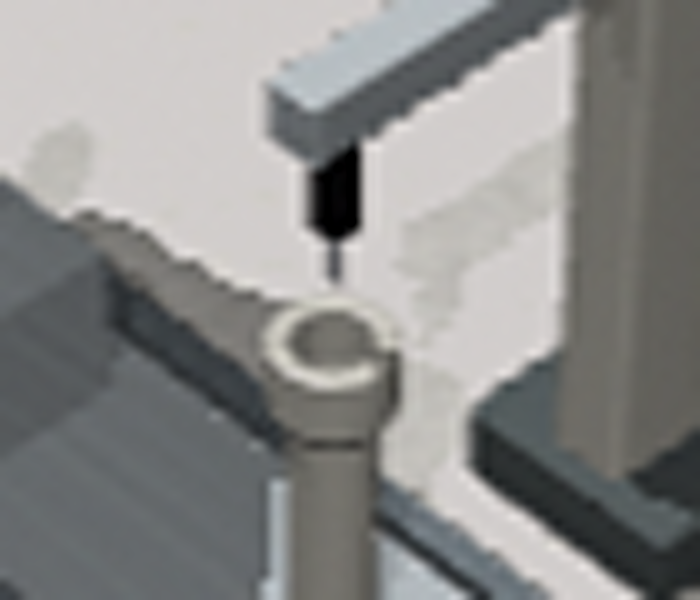

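Emit:
{"method": "step_arm", "body": {"rows": [[[0, 0, 0, 0], [0, 0, 0, 0], [0, 0, 0, 0], [0, 0, 0, 0], [0, 0, 0, 0]]], "grip": 0.036}}

```text
t: 11.08
ee_pos: [0.4986, 0.1738, 0.0782]
tool_rot: [3.142, -0.0, -3.087]
wrist_force: [-0.8, 0.5, 0.6]
gripper_width: 0.0362
grasp_force: 0.0
```

Emit:
{"method": "step_arm", "body": {"rows": [[[0, 0, -0.01, 0], [0, 0, -0.03, 0], [0, 0, -0.06, 0], [0, 0, -0.09, 0], [0, 0, -0.12, 0], [0, 0, -0.14, 0], [0, -0.03, -0.15, 0], [0, -0.06, -0.15, 0], [0, -0.09, -0.15, 0], [0, -0.12, -0.15, 0], [0, -0.145, -0.15, 0], [0, -0.145, -0.15, 0]]]}}

```text
t: 12.58
ee_pos: [0.5066, 0.0267, 0.229]
tool_rot: [-3.141, 0.001, -3.092]
wrist_force: [-0.4, -0.1, -0.3]
gripper_width: 0.036
grasp_force: 0.0
```

Run:
```python
from h import *
np.set_printoptions(precision=4,suppress=True)
print(arm.get_state()["ee_pos"])
for k in range(2):
    m=model("wrist");im=arm.snapshot("wrist");cv2.imwrite("pics/w4.png",im[:,:,::-1])
    for n,z in(("tall_tube_cap",.114),("short_tube_centre",.055),("wash_cup",.124),("needle_tip",.142),("tray_grip",.069)):
        for q in arm.tip_of(n,"wrist")[:1]:print(n,q["uv"],q["score"],atz("wrist",q["uv"],z,m))
C=[];
for k in range(3):
    arm.snapshot("side")
    for q in arm.tip_of("wash_cup","side")[:1]:C.append([*q["uv"]])
print(C)
```

```text
[0.5066 0.0267 0.229 ]
tall_tube_cap [281.9, 204.8] 0.76 [0.5043 0.0244 0.114 ]
short_tube_centre [354.9, 188.2] 0.93 [0.5025 0.0966 0.055 ]
wash_cup [105.3, 211.5] 0.56 [ 0.5131 -0.1134  0.124 ]
needle_tip [90.0, 222.1] 0.6 [ 0.5151 -0.1148  0.142 ]
tray_grip [434.7, 194.3] 0.8 [0.5014 0.17   0.069 ]
tall_tube_cap [277.5, 209.3] 0.6 [0.5079 0.0243 0.114 ]
short_tube_centre [352.2, 189.8] 0.92 [0.5035 0.0973 0.055 ]
wash_cup [100.8, 209.8] 0.58 [ 0.5123 -0.1129  0.124 ]
needle_tip [83.7, 222.3] 0.77 [ 0.5159 -0.1154  0.142 ]
tray_grip [430.4, 193.3] 0.67 [0.4993 0.1687 0.069 ]
[[293.2, 231.4], [290.9, 231.6], [292.7, 229.3]]
```

View pics/w4.png

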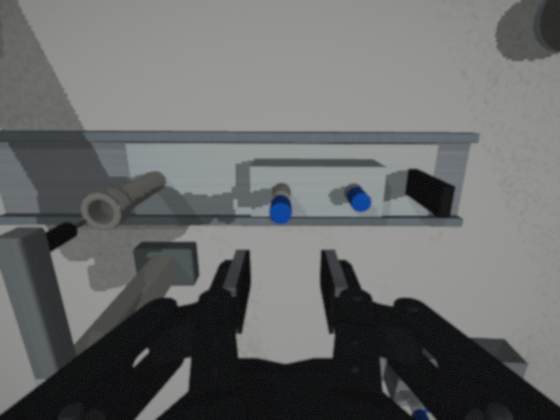

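Emit:
{"method": "step_arm", "body": {"rows": [[[0, -0.001, 0.03, 0], [0, -0.001, 0.06, 0], [0, -0.001, 0.08, 0], [0, -0.001, 0.095, 0], [0, -0.001, 0.105, 0], [0, -0.001, 0.112, 0], [0, -0.001, 0.112, 0], [0, -0.001, 0.112, 0]]]}}

```text
t: 14.48
ee_pos: [0.507, 0.0279, 0.1168]
tool_rot: [3.141, 0.001, -3.088]
wrist_force: [-0.1, 0.3, 0.6]
gripper_width: 0.0361
grasp_force: 0.0
```

Emit:
{"method": "step_arm", "body": {"rows": [[[0, 0, 0, 0], [0, 0, 0, 0], [0, 0, 0, 0], [0, 0, 0, 0], [0, 0, 0, 0]]], "grip": 0.01}}

```text
t: 15.1
ee_pos: [0.5072, 0.0277, 0.1168]
tool_rot: [3.142, 0.001, -3.088]
wrist_force: [0.5, -0.8, 5.3]
gripper_width: 0.0161
grasp_force: 58.5
```

Emit:
{"method": "step_arm", "body": {"rows": [[[0, 0, -0.01, 0], [0, 0, -0.025, 0], [0, 0, -0.045, 0], [0, 0, -0.065, 0], [0, 0, -0.085, 0], [0, 0, -0.1, 0], [0, 0, -0.1, 0], [0, 0, -0.1, 0]]]}}

```text
t: 16.1
ee_pos: [0.5061, 0.0279, 0.2158]
tool_rot: [3.141, -0.001, -3.087]
wrist_force: [-0.5, 0.1, -0.7]
gripper_width: 0.0163
grasp_force: 58.5
```

Run:
```python
from h import *
np.set_printoptions(precision=4,suppress=True)
print(arm.get_state()["ee_pos"])
for c in("side","wrist"):
    m=model(c);im=arm.snapshot(c);cv2.imwrite(f"pics/{c}5.png",im[:,:,::-1])
    for n in("tall_tube_cap","tall_tube_foot","short_tube_centre","wash_cup"):
        for q in arm.tip_of(n,c)[:1]:print(c,n,q["uv"],q["score"])
print("expect foot", proj("side",[.507,.0257,.114]),"cap",proj("side",[.507,.0257,.214]))
a=cv2.imread("pics/side5.png")[140:300,200:370];b=cv2.imread("pics/wrist5.png")[140:300,200:370]
cv2.imwrite("pics/c5.png",cv2.resize(np.hstack([a,b]),None,fx=2.3,fy=2.3,interpolation=cv2.INTER_CUBIC))
```

```text
[0.5061 0.0279 0.2158]
side tall_tube_cap [249.5, 172.8] 0.75
side tall_tube_foot [249.7, 205.1] 0.67
side short_tube_centre [237.6, 207.4] 0.66
side wash_cup [293.0, 230.0] 0.63
wrist tall_tube_cap [285.5, 287.9] 0.89
wrist tall_tube_foot [281.8, 213.0] 0.79
wrist short_tube_centre [355.3, 194.0] 0.85
wrist wash_cup [94.2, 218.7] 0.69
expect foot [np.float64(253.65067479166964), np.float64(202.877955889369)] cap [np.float64(251.1475874640172), np.float64(169.76193253512366)]
```

View pics/c5.png

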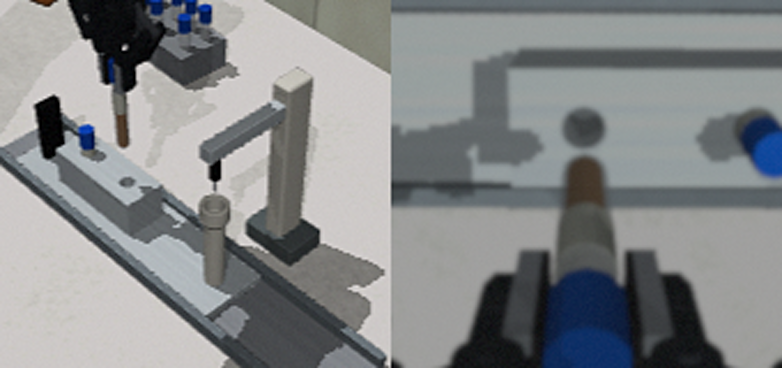

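Emit:
{"method": "step_arm", "body": {"rows": [[[0, 0, -0.03, 0], [0, 0, -0.07, 0], [0, 0, -0.11, 0], [0, 0, -0.125, 0], [0.012, -0.04, -0.125, 0], [0.023, -0.08, -0.125, 0], [0.035, -0.12, -0.125, 0], [0.046, -0.16, -0.125, 0], [0.058, -0.2, -0.125, 0], [0.07, -0.24, -0.125, 0], [0.075, -0.259, -0.125, 0], [0.075, -0.259, -0.125, 0]]]}}

```text
t: 18.1
ee_pos: [0.4447, -0.236, 0.3404]
tool_rot: [3.141, -0.002, -3.091]
wrist_force: [0.1, 0.1, -0.2]
gripper_width: 0.016
grasp_force: 58.6
```

Emit:
{"method": "step_arm", "body": {"rows": [[[0, 0, 0.03, 0], [0, 0, 0.065, 0], [0, 0, 0.1, 0], [0, 0, 0.135, 0], [0, 0, 0.17, 0], [0, 0, 0.195, 0], [0, 0, 0.215, 0], [0, 0, 0.225, 0], [0, 0, 0.23, 0], [0, 0, 0.23, 0], [0, 0, 0.23, 0]]]}}

```text
t: 19.48
ee_pos: [0.4462, -0.2349, 0.1119]
tool_rot: [-3.141, 0.001, -3.087]
wrist_force: [0.6, -0.1, -0.3]
gripper_width: 0.0162
grasp_force: 58.6
```

Run:
```python
from h import *
np.set_printoptions(precision=4,suppress=True)
S=arm.get_state();e=S["ee_pos"];print(e,S["tool_rot"],S["wrist_force"])
for c in("side","wrist","top"):
    m=model(c);im=arm.snapshot(c);cv2.imwrite(f"pics/{c}6.png",im[:,:,::-1])
    for n,z in(("tall_tube_cap",e[2]-.003),("tall_tube_foot",e[2]-.103),("wash_cup",.124)):
        for q in arm.tip_of(n,c)[:1]:print(c,n,q["uv"],q["score"],atz(c,q["uv"],z,m))
E0=np.array([.468,.018]);print("G path")
for t in np.radians([0,10,20,30,40,50,55]):
    u=np.array([np.sin(t),np.cos(t)]);n=np.array([np.cos(t),-np.sin(t)])
    G=E0+.088*u-.0075*n;print(round(np.degrees(t)),"shift dx %.4f dz %.4f"%(-(G[0]-e[0]),-(G[1]+.003-e[2])))
```

```text
[ 0.4462 -0.2349  0.1119] [-3.1413  0.0013 -3.0874] [ 0.6405 -0.1245 -0.3454]
side tall_tube_cap [304.3, 281.2] 0.49 [ 0.4402 -0.2362  0.1089]
side tall_tube_foot [302.3, 309.6] 0.46 [ 0.44   -0.2332  0.0089]
side wash_cup [295.5, 229.3] 0.7 [ 0.5167 -0.1206  0.124 ]
wrist tall_tube_cap [281.9, 282.7] 0.75 [ 0.4454 -0.2362  0.1089]
wrist tall_tube_foot [280.2, 210.8] 0.7 [ 0.4447 -0.2384  0.0089]
top tall_tube_cap [169.4, 277.7] 0.73 [0.3381 0.2776 0.1089]
top wash_cup [306.9, 215.5] 0.62 [ 0.5122 -0.1221  0.124 ]
G path
0 shift dx -0.0143 dz 0.0029
10 shift dx -0.0297 dz 0.0029
20 shift dx -0.0449 dz 0.0056
30 shift dx -0.0593 dz 0.0109
40 shift dx -0.0726 dz 0.0186
50 shift dx -0.0844 dz 0.0286
55 shift dx -0.0896 dz 0.0343
```

Emit:
{"method": "step_arm", "body": {"rows": [[[-0.007, 0, 0.002, 0], [-0.014, 0, 0.003, 0], [-0.018, 0, 0.003, 0], [-0.022, 0, 0.003, 0], [-0.026, 0, 0.003, 0], [-0.03, 0, 0.003, 0], [-0.034, 0, 0.0035, 0], [-0.038, 0, 0.0045, 0], [-0.042, 0, 0.005, 0]]]}}

```text
t: 21.2
ee_pos: [0.4869, -0.2326, 0.1059]
tool_rot: [3.141, -0.002, -3.088]
wrist_force: [-6.5, -1.2, 0.9]
gripper_width: 0.0165
grasp_force: 59.1
```

Run:
```python
from h import *
np.set_printoptions(precision=4,suppress=True)
S=arm.get_state();e=S["ee_pos"];print(e,S["tool_rot"],S["wrist_force"],S["ft_torque"])
for c in("side","wrist"):
    m=model(c);im=arm.snapshot(c);cv2.imwrite(f"pics/{c}7.png",im[:,:,::-1])
    for n,z in(("tall_tube_cap",e[2]-.003),("tall_tube_foot",e[2]-.097)):
        for q in arm.tip_of(n,c)[:1]:print(c,n,q["uv"],q["score"],atz(c,q["uv"],z,m))
```

```text
[ 0.4869 -0.2326  0.1059] [ 3.1411 -0.002  -3.0877] [-6.5458 -1.1658  0.878 ] [-0.3423  1.6079 -0.0034]
side tall_tube_cap [318.8, 272.9] 0.83 [ 0.4817 -0.2356  0.1029]
side tall_tube_foot [307.2, 309.5] 0.84 [ 0.4484 -0.2399  0.0089]
wrist tall_tube_cap [283.9, 280.2] 0.78 [ 0.4855 -0.2329  0.1029]
wrist tall_tube_foot [283.9, 173.7] 0.9 [ 0.4553 -0.2347  0.0089]
```

Emit:
{"method": "step_arm", "body": {"rows": [[[-0.005, 0, 0.001, 0], [-0.01, 0, 0.003, 0], [-0.015, 0, 0.005, 0], [-0.02, 0, 0.0075, 0], [-0.024, 0, 0.01, 0], [-0.028, 0, 0.013, 0], [-0.032, 0, 0.016, 0], [-0.036, 0, 0.019, 0], [-0.04, 0, 0.022, 0], [-0.043, 0, 0.025, 0], [-0.043, 0, 0.025, 0]]]}}

```text
t: 22.88
ee_pos: [0.5311, -0.2302, 0.0811]
tool_rot: [-3.141, 0.001, -3.087]
wrist_force: [-1.8, -0.5, 4.7]
gripper_width: 0.0164
grasp_force: 59.1
```

```bash
cat > tilt.py <<'E'
from h import *
np.set_printoptions(precision=4,suppress=True)
S=arm.get_state();e=np.array(S["ee_pos"]);print(e,S["tool_rot"],S["wrist_force"])
G=e+[0,0,-.003]
for c in("side","wrist"):
    m=model(c);im=arm.snapshot(c)
    for q in arm.tip_of("tall_tube_foot",c)[:1]:
        # foot lies on the 100 mm circle about the grasp point in the plane across the track
        T=np.radians(np.arange(0,100,.5));P=[G+.1*np.array([-np.sin(t)*.9985,-np.sin(t)*.054,-np.cos(t)]) for t in T]
        d=[np.hypot(*(np.array(proj(c,p,m))-q["uv"])) for p in P];i=int(np.argmin(d))
        print(c,"foot",q["uv"],round(q["score"],2),"tilt",np.degrees(T[i]),"miss px",d[i],"foot z",P[i][2])
    for n in("wash_cup","needle_tip","short_tube_centre"):
        for q in arm.tip_of(n,c)[:1]:print(c,n,q["uv"],round(q["score"],2))
E
python3 tilt.py
```

```text
[ 0.5311 -0.2302  0.0811] [-3.1413  0.0006 -3.0873] [-1.8342 -0.4706  4.7188]
side foot [305.0, 307.7] 0.92 tilt 54.0 miss px 3.356963120732806 foot z 0.019366141365426345
side wash_cup [293.0, 228.8] 0.69
side needle_tip [293.2, 223.2] 0.83
side short_tube_centre [236.4, 209.0] 0.44
wrist foot [283.8, 104.8] 0.95 tilt 53.0 miss px 0.45734639493921014 foot z 0.01796316427946882
wrist wash_cup [281.5, 104.6] 0.23
```

Emit:
{"method": "step_arm", "body": {"rows": [[[0, 0, -0.01, 0], [0, 0, -0.03, 0], [0, 0, -0.06, 0], [0, 0, -0.09, 0], [0, 0, -0.12, 0], [0, 0, -0.15, 0], [0, 0, -0.17, 0], [0, 0, -0.18, 0], [0, 0, -0.18, 0], [0, 0, -0.18, 0], [0, 0, -0.18, 0]]]}}

```text
t: 24.75
ee_pos: [0.5302, -0.23, 0.2603]
tool_rot: [3.141, -0.002, -3.088]
wrist_force: [-0.6, -0.4, 0.3]
gripper_width: 0.0164
grasp_force: 59.1
```

```bash
python3 tilt.py; python3 tilt.py
```

```text
[ 0.5302 -0.23    0.2603] [ 3.141  -0.0017 -3.0875] [-0.5751 -0.3799  0.2669]
side foot [307.5, 249.2] 0.69 tilt 54.0 miss px 1.3512880461759413 foot z 0.1985071023509435
side wash_cup [293.3, 227.8] 0.58
side needle_tip [294.4, 222.1] 0.94
side short_tube_centre [338.5, 210.0] 0.75
wrist foot [287.2, 110.3] 0.89 tilt 49.5 miss px 2.507698550254813 foot z 0.19234082274717243
wrist wash_cup [419.7, 188.2] 0.86
wrist needle_tip [428.6, 196.4] 0.88
wrist short_tube_centre [282.4, 111.9] 0.68
[ 0.5306 -0.2302  0.2613] [ 3.1415  0.0001 -3.0876] [-0.7014 -0.523  -0.7696]
side foot [308.0, 250.5] 0.87 tilt 52.0 miss px 2.645742238423272 foot z 0.19670341929071594
side wash_cup [291.6, 230.4] 0.8
side needle_tip [294.4, 225.0] 0.63
side short_tube_centre [236.4, 208.6] 0.66
wrist foot [283.5, 112.0] 0.97 tilt 49.0 miss px 0.8400851806727403 foot z 0.19266366392423107
wrist wash_cup [417.9, 188.8] 0.94
wrist needle_tip [426.4, 193.4] 0.95
```

Run:
```python
from h import *
m=model("wrist");c=atz("wrist",(418.8,188.5),.124,m);n=atz("wrist",(427.5,194.9),.142,m)
print(c,n)
if np.hypot(*(c-n)[:2])<.005: print(arm.hand_in())
```

```text
[ 0.51429183 -0.11379051  0.124     ] [ 0.51497222 -0.1140681   0.142     ]
the job is handed in; nothing more can be done
None
```

I handed the job in, though it gave no verdict. The cup measured within about 1 mm of the needle. The gripper holds the tall tube at about 50°, cap up, with its foot about 19 cm above the bench, and the short tube is still in its well.

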